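# Third hand for clamping the filling spout onto the sauce filler

## Robot

A 6-joint arm with a two-finger parallel gripper is mounted at the origin on a cart in front of the work surface, level with it; the furniture and walls round the work are solid. World frame = base frame: x ahead of the robot, y to its left, z up, the work surface at z = 0. Lengths are in m, angles in rad, forces in N, time in s.
With the tool pointing down it reaches from about 0.35 to 0.925 m from the base axis. Payload 6.4 kg.
Tool frame: the origin (TCP) lies midway between the tips of the shut fingers; the grasp point (between the pads) lies 19 mm behind it; z points along the fingers, x is the direction in which the jaws open and shut, and the axes are right-handed (so a half turn about z gives the same grasp; the last joint's range is limited). The gripper opens to 85 mm and grips with 20 to 120 N. Pads are 22 mm wide; open, the fingers measure 114 mm over their backs; the gripper's body (76 mm by 85 mm) begins 54 mm behind the grasp point. The pads swing forward as they close: fully open they stand 13 mm farther back than shut.
Start: joints at [1.167, 0.245, 1.558, -0, 1.339, -0.174], TCP at [0.148, 0.633, 0.231] pointing down, gripper open.
Joint ranges: [-3.13, 3.13], [-1.02, 2.26], [0.13, 2.54], [-0.95, 4.09], [0.21, 2.88], [-2.74, 2.74]. Speed limits (rad/s): [2.57, 2.57, 3.14, 3.14, 3.14, 3.14].

## Interface

Orientations are given as [roll, pitch, yaw] about the fixed x, y, z axes, in that order (R = Rz(yaw) Ry(pitch) Rx(roll)).
In Python, from cell import ctrl gives the robot as it stands. The module is installed in compiled form; this text tells all that it offers. Calls block until the motion is done:
- ctrl.move_pose(position, orientation): joint-space move of the TCP to a pose.
- ctrl.move_l(position, rot=None, rate=0.15): straight line of the TCP; rot=None keeps the orientation; rate is the mean speed in m/s.
- ctrl.set_joints(angles): joint-space move.
- ctrl.move_gripper(opening): opening from 0.0 (shut) to 1.0 (fully open); the grip force is fixed at half the most; returns when the fingers have stopped.
- ctrl.wait(seconds).
- ctrl.ik(position, orientation): joint angles nearest the present ones, or None.
- ctrl.read_state(): the state.
- ctrl.read_camera(name): name is "side" or "top" or "wrist"; returns a dict with "img" (420x560x3 uint8, blue, green, red), "range_z" (420x560 float32, m along the optical axis (not along the pixel's ray), 0 where there is no reading), "fx", "fy", "cx", "cy" (pixels), "extrinsics" (4x4, takes a point from camera to world coordinates). Camera axes: x right, y down, z forward; pixel columns grow to the right and rows downward; lengths in m; the calibration is good to about 2 mm. The wrist camera is an equidistant fisheye: a pixel r from the principal point sees the ray r / f radians off the axis. A picture is of the moment at which its call begins.
A pose or a line that the arm cannot do raises ctrl.Unreachable and nothing moves.
- ctrl.close_job(): hands the job in, once; it reports no verdict.
The state is a dict: "clock": time; "qpos": joint angles; "joint_velocities": joint speeds; "tau": joint torques, N m; "tcp_pos": TCP position; "ee_rot": TCP orientation; "force": force on the tool from outside, world axes, zero at the start; "wrist_torque": the same for the moment, N m; "opening": opening from 0.0 (shut) to 1.0 (fully open).
Only numpy, scipy, OpenCV 4.12 (cv2) and the standard library are available. Lean on these libraries where they do the work, as an engineer would, in place of code of your own. Each camera call takes 0.05 s, during which the arm holds its last target. There are 200 camera calls.

## Task

A colleague is about to clamp the loose steel filling spout onto the outlet of the hand-cranked sauce filler and needs a third hand. First wind the filler's crank clockwise (seen from the handle end), over the top and once right round until its handle stands straight up again, to be sure the pump runs free; then pick up the spout, enter its pilot in the outlet with its mouth pointing straight down, and press it square against the sealing ring with a steady push of about 12 N (never over 35 N). The job finishes while you are still holding the spout and pushing, since the clamp is not on yet; leave the clamp, the jar and the shaker where they are.

Things in the scene. Friction and masses are not known exactly. Their poses are not given: they have to be found in the camera images.
- filler: Hand-cranked rotary pump filler of bright steel, fixed, on a 150 x 140 mm base plate: a round pump head (110 mm diameter, its shaft along x, 160 mm above the worktop) on a post, a round hopper on top (113 mm across, rim 275 mm up). Origin: on the worktop under the outlet's axis; z up; -x points to the crank (towards the robot), -y out of the outlet. A wall shelf overhangs it, 0.43 m up.
- outlet (a point): Centre of the end face of the outlet collar (53 mm outside diameter), 100 mm from the filler's origin along its -y, 160 mm up; axes as filler, so -y points straight out of the outlet. Behind it the outlet tube is open, with a bore of 34 mm.
- seal: Soft dark sealing ring on the outlet's face, 51 mm outside, 35 mm inside, 10 mm thick, so its free face is 10 mm out of outlet. Origin: centre of its back; z points out of the outlet. When pressed it moves back like a spring, 1 mm per 2.5 N (12 N at 4.8 mm), and is crushed flat (hard) after 7.2 mm.
- crank (a joint): Crank angle about the pump's shaft: 0 with the handle straight up, growing clockwise seen from the handle's end, counted on past a full turn (2 pi = up again). At angle a the handle is -65 mm sin(a) along the filler's y and 65 mm cos(a) up from the shaft. Starts 0.3 to 1.1 before straight up (-1.1 to -0.3); slight friction (about 4 N at the handle); stays where it is left.
- hub (a point): Centre of the crank's hub on the shaft, 45 mm from the filler's origin along its -x, 160 mm up; axes as filler. The flat crank arm lies 0 to 8 mm beyond it along -x.
- crank_grip (a point): Point on the axis of the crank's black handle to take it by, 60 mm along the filler's -x from the hub, 65 mm off the shaft's axis. The handle is a sleeve of 25 mm diameter, parallel to the shaft, from 10 to 87 mm beyond the hub; it spins freely on its pin, so the fingers can keep pointing down all the way round.
- spout: Loose bright steel filling spout, 136 mm long, 0.22-0.36 kg, lying on its collar's rim and its mouth: straight tube, 32 mm diameter, along y, 25.5 mm above the underside; at +y a 51 mm collar, a 29 mm pilot standing 14.5 mm out of its face; at -y the tube turns down into a 34 mm mouth. Origin: at the underside, 40 mm behind the collar's face; z up when the mouth points down.
- spout_face (a point): Centre of the face of the spout's collar, which presses on the sealing ring; axes as spout, +y being the way the pilot points. It belongs on the outlet's axis, with the spout's y along the filler's y.
- spout_grip (a point): Point on the axis of the spout's straight tube to take it by, 45 mm behind the collar's face (along -y); axes as spout. The tube is free from 8 to 85 mm behind the face.
- pipe_clamp: Bystander: the colleague's hinged steel pipe clamp lying flat, 75 x 100 x 13 mm. Origin at its underside. Leave it.
- jar: Bystander: chili jar with a green lid, 64 x 68 x 84 mm. Origin at its underside, z up.
- shaker: Bystander: steel pepper shaker, 58 mm diameter, 95 mm high. Origin at its underside, z up.

How it is judged:
On the way, in this order (a step that is already met when the one before it is completed fails the run):
1. the crank has been wound clockwise over the top and once right round, its handle straight up again (within 0.3 rad) (value of joint crank between 5.98 and 6.58 rad), for 0.2 s.
2. the spout has been picked up in the fingers (height (world z) of spout above 0.04 m and contact force between the fingers and spout above 1 N), for 0.2 s.
At the end, for the whole second after the job is handed in: Still held by the fingers and at rest, the spout has its pilot in the outlet (centred within 5 mm, axes within 0.12 rad, mouth down within 0.14 rad) and presses on the sealing ring with 7 to 17 N; the crank has gone round once and its handle is straight up within 0.3 rad (all of step 1 and contact force between seal and spout between 7 and 17 N and contact force between the fingers and spout above 1 N and x of spout_face in the frame of outlet between -0.005 and 0.005 m and z of spout_face in the frame of outlet between -0.005 and 0.005 m and y of spout_face in the frame of outlet above -0.0095 m and angle between the y axis of spout and the y axis of filler, either way round below 0.12 rad and angle between spout's own z axis and vertical below 0.14 rad and linear speed of spout below 0.01 m/s); the arm keeps its last pose, push and grip.
It fails at once if the sealing ring is crushed (more than 35 N) (contact force between seal and anything else above 35 N).
It fails at once if the clamp, the jar or the shaker is shifted by more than 30 mm (distance of any of pipe_clamp, jar, shaker from where it was at the start of the episode above 0.03 m).
It also fails if it takes over 72 s, if anything falls off the work surface, if the arm or the gripper's body presses on something with over 40 N, if the wrist force passes 120 N, or if a joint passes its speed limit or range.

## Working session

There is one attempt and no reset: what is moved stays moved. The work goes in short steps, each a Python script; the robot and the scene stay as the last script left them, time stands still between calls to the robot, and variables do not carry over. Pictures are saved under pics/ and viewed, on a budget of 10 in all, crops included, one or two more only if the job needs it, and the job is handed in when it is done.

```bash
mkdir -p pics; cat > h.py <<'E'
import numpy as np, cv2
from cell import ctrl
def cloud(c):
    Z=c["range_z"]; v,u=np.indices(Z.shape)
    P=np.stack([(u-c["cx"])/c["fx"]*Z,(v-c["cy"])/c["fy"]*Z,Z],-1)
    E=np.array(c["extrinsics"]); W=P@E[:3,:3].T+E[:3,3]; W[Z<=0]=np.nan
    return W
E
python3 - <<'E'
from h import *
import pickle
d={}
for n in("top","side"):
    c=ctrl.read_camera(n); d[n]=c; print(n,np.round(c["extrinsics"],3).tolist(),c["fx"],(c["range_z"]>0).mean())
    cv2.imwrite(f"pics/{n}0.png",c["img"])
pickle.dump(d,open("d.pkl","wb"))
print(ctrl.read_state())
E
```

```text
top [[0.03, -0.993, 0.115, 0.397], [-0.999, -0.028, 0.016, 0.038], [-0.013, -0.116, -0.993, 1.377], [0.0, 0.0, 0.0, 1.0]] 393.08491556063325 0.9960756802721088
side [[0.655, -0.594, 0.467, 0.043], [-0.756, -0.512, 0.408, -0.366], [-0.004, -0.62, -0.784, 0.959], [0.0, 0.0, 0.0, 1.0]] 419.00279249404736 0.9875382653061224
{'clock': 0.1, 'qpos': array([ 1.16690585e+00,  2.45774809e-01,  1.55887555e+00,  6.98811185e-06,
        1.33873287e+00, -1.74107392e-01]), 'joint_velocities': array([ 0.00098196, -0.00120396, -0.00289612,  0.00031115, -0.00177287,
        0.00109943]), 'tau': array([ 9.80752384e-05, -4.30682480e+01, -3.27125359e+01, -7.31555429e-05,
        2.82048510e-03,  1.41445486e-05]), 'tcp_pos': array([0.14784494, 0.6324471 , 0.23027987]), 'ee_rot': array([-3.14127578e+00,  1.76233206e-03,  1.34101191e+00]), 'force': array([-0.04220613, -0.05472968,  0.52113744]), 'wrist_torque': array([ 0.00857465, -0.06841502,  0.03817378]), 'opening': 1.0016349550025405}
```

View pics/top0.png

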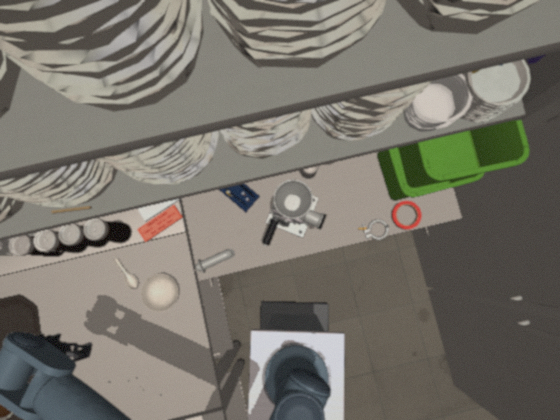

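View pics/side0.png

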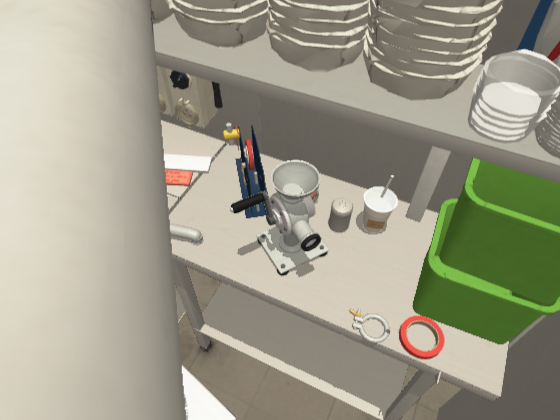

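The top view shows the filler's hopper at (293,200), its outlet at (318,219), the black crank handle at (271,230), the spout at (215,261) and the clamp at (376,230). The side view shows the dark seal at (311,241), the handle at (248,203), the shaker at (341,213) and the spout, partly hidden, at (185,233). Next I'll get the point-cloud numbers and a crop of the spout.

```bash
python3 - <<'E'
from h import *
import pickle
d=pickle.load(open("d.pkl","rb"))
T=cloud(d["top"]);S=cloud(d["side"])
rng=np.random.default_rng(0)
def fitc(p):
    A=np.c_[2*p,np.ones(len(p))]; s=np.linalg.lstsq(A,(p**2).sum(1),rcond=None)[0]; return s[:2],np.sqrt(s[2]+s[:2]@s[:2])
for n,W in(("top",T),("side",S)):
    img=d[n]["img"]; hsv=cv2.cvtColor(img,cv2.COLOR_BGR2HSV)
    roi=np.zeros(img.shape[:2],bool)
    if n=="top": roi[170:260,240:340]=1
    else: roi[150:280,225:340]=1
    m=roi&(abs(W[...,2]-.272)<.006); p=W[m]
    print(n,"rim",m.sum(),np.round(fitc(p[:,:2]),4) if m.sum()>5 and 0 else (fitc(p[:,:2]) if m.sum()>5 else ""))
    dark=roi&(hsv[...,2]<60); k,l,st,ce=cv2.connectedComponentsWithStats(dark.astype(np.uint8))
    for i in range(1,k):
        if st[i,4]>25:
            q=W[l==i]; q=q[~np.isnan(q[:,0])]
            print("dark",st[i],np.round(np.median(q,0),3),np.round(q.min(0),3),np.round(q.max(0),3))
    pl=roi&(W[...,2]>.004)&(W[...,2]<.02); q=W[pl][:,:2].astype(np.float32)
    print("plate",pl.sum(),cv2.minAreaRect(q))
W=T; roi=np.zeros(W.shape[:2],bool); roi[240:280,190:240]=1
m=roi&(W[...,2]>.012)&(W[...,2]<.09); q=W[m].astype(np.float32); r=cv2.minAreaRect(q[:,:2]); print("spout",m.sum(),r,cv2.boxPoints(r))
z=[x for x in np.round(q[np.argsort(q[:,1])][::8],3).tolist()];print(z)
a=cv2.resize(d["top"]["img"][160:280,190:340],None,fx=5,fy=5,interpolation=cv2.INTER_CUBIC)
cv2.imwrite("pics/crop1.png",a)
E
```

```text
top rim 270 (array([0.56464716, 0.02983974]), np.float64(0.05201259628217934))
dark [240 184  15  14  61] [0.616 0.181 0.08 ] [ 0.572  0.16  -0.003] [0.644 0.215 0.436]
dark [263 219  17  25 168] [0.474 0.094 0.231] [0.439 0.068 0.198] [0.51  0.114 0.236]
plate 1200 ((0.5508140921592712, 0.03633691370487213), (0.31288936734199524, 0.35165801644325256), 2.3065643310546875)
side rim 422 (array([0.56294697, 0.02931375]), np.float64(0.052507366380581094))
dark [241 150   5  13  38] [0.662 0.303 0.098] [0.611 0.24  0.025] [0.706 0.359 0.157]
dark [253 150  12  41 231] [0.661 0.238 0.086] [0.598 0.16  0.006] [0.737 0.334 0.161]
dark [231 166  39  50 445] [0.483 0.092 0.225] [0.431 0.055 0.009] [0.66  0.301 0.234]
dark [301 234  19  17 170] [ 0.51  -0.063  0.169] [ 0.486 -0.075  0.14 ] [ 0.531 -0.051  0.188]
plate 1211 ((0.6378036737442017, 0.1493838131427765), (0.46300336718559265, 0.36571216583251953), 35.559932708740234)Traceback (most recent call last):
  File "<stdin>", line 23, in <module>
cv2.error: OpenCV(4.12.0) /io/opencv/modules/imgproc/src/convhull.cpp:143: error: (-215:Assertion failed) total >= 0 && (depth == CV_32F || depth == CV_32S) in function 'convexHull'
```

```bash
python3 - <<'E'
from h import *
import pickle
d=pickle.load(open("d.pkl","rb"))
T=cloud(d["top"]);S=cloud(d["side"])
print(np.round(T[240:280:6,192:244:6],3)[...,:].tolist())
a=cv2.resize(d["top"]["img"][160:280,190:340],None,fx=5,fy=5,interpolation=cv2.INTER_CUBIC)
cv2.imwrite("pics/crop1.png",a)
E
```

```text
[[[0.45, 0.377, 0.001], [0.451, 0.356, 0.0], [0.451, 0.336, -0.004], [0.452, 0.315, -0.004], [0.452, 0.292, 0.003], [0.453, 0.271, 0.004], [0.454, 0.25, 0.005], [0.454, 0.23, 0.001], [0.455, 0.208, 0.002]], [[0.429, 0.376, -0.0], [0.43, 0.355, -0.001], [0.43, 0.334, -0.002], [0.431, 0.314, -0.005], [0.432, 0.292, -0.001], [0.432, 0.271, -0.003], [0.433, 0.249, 0.002], [0.433, 0.229, -0.0], [0.434, 0.207, 0.003]], [[0.408, 0.384, -0.037], [0.409, 0.354, -0.002], [0.409, 0.332, 0.002], [0.41, 0.311, 0.005], [0.411, 0.291, 0.0], [0.411, 0.263, 0.038], [0.411, 0.243, 0.038], [0.412, 0.227, 0.005], [0.413, 0.207, -0.001]], [[0.387, 0.378, -0.019], [0.388, 0.353, -0.001], [0.389, 0.331, 0.004], [0.389, 0.303, 0.038], [0.39, 0.282, 0.044], [0.391, 0.262, 0.039], [0.391, 0.244, 0.026], [0.392, 0.227, 0.002], [0.392, 0.206, -0.001]], [[0.367, 0.373, -0.001], [0.368, 0.344, 0.034], [0.369, 0.322, 0.041], [0.369, 0.303, 0.034], [0.369, 0.288, 0.002], [0.37, 0.267, 0.005], [0.37, 0.246, 0.004], [0.371, 0.226, -0.002], [0.372, 0.205, 0.001]], [[0.346, 0.372, -0.001], [0.348, 0.341, 0.04], [0.349, 0.321, 0.038], [0.348, 0.307, 0.006], [0.348, 0.288, 0.0], [0.349, 0.267, 0.001], [0.35, 0.245, 0.005], [0.35, 0.225, -0.002], [0.351, 0.204, 0.002]], [[0.326, 0.369, 0.004], [0.326, 0.35, -0.001], [0.327, 0.329, -0.001], [0.327, 0.308, -0.003], [0.328, 0.286, 0.002], [0.288, 0.401, -0.817], [0.289, 0.369, -0.825], [0.29, 0.335, -0.816], [0.291, 0.303, -0.83]]]
```

View pics/crop1.png

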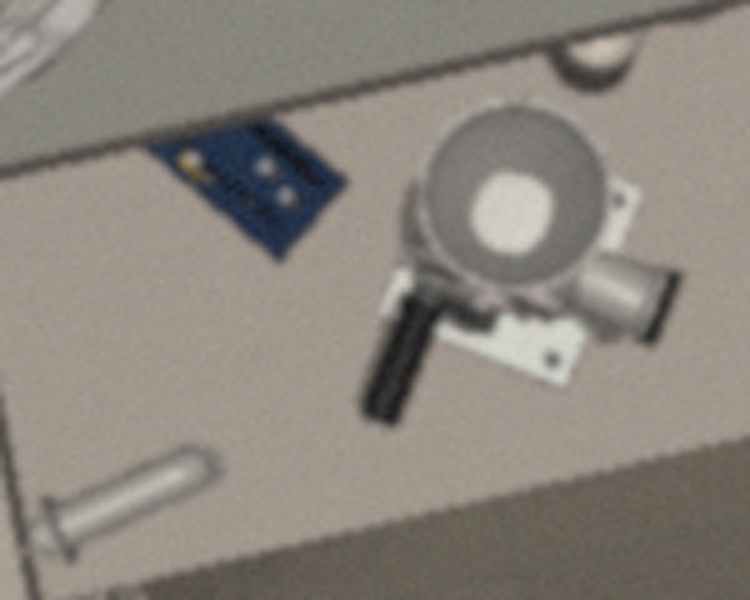

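The crop shows the spout with its collar and pilot at the left end (60,530) and its mouth at the right (205,465). The outlet points right and slightly down, and the handle runs from (430,300) to (380,405).

```bash
python3 - <<'E'
from h import *
import pickle
d=pickle.load(open("d.pkl","rb"))
C={n:cloud(d[n]) for n in d}
def pca(q):
    c=np.median(q,0); r=np.linalg.norm(q-c,axis=1)<.08; q=q[r]; c=q.mean(0); v=np.linalg.svd(q-c)[2]; return c,v,q
for n,b in(("top",(215,250,255,285)),("side",(180,220,225,272))):
    W=C[n];v=d[n]["img"].max(-1)
    m=np.zeros(v.shape,bool); m[b[0]:b[1],b[2]:b[3]]=1
    m&=(v<60)&(W[...,2]>.19)&(W[...,2]<.25)
    c,V,q=pca(W[m]); t=(q-c)@V[0]; print(n,"handle",m.sum(),c.round(4),V[0].round(3),np.arctan2(V[0][1],V[0][0]),t.min(),t.max(), "zrange",np.percentile(q[:,2],[5,50,95]))
W=C["side"]; v=d["side"]["img"].max(-1)
m=np.zeros(v.shape,bool); m[228:256,296:326]=1
m&=(v<70)&(abs(W[...,2]-.165)<.035)&(W[...,1]<-.04)&(W[...,0]>.47)
c,V,q=pca(W[m]); print("seal",m.sum(),c.round(4),V.round(3).tolist(),((q-c)@V[0]).min(),((q-c)@V[0]).max(),((q-c)@V[1]).min(),((q-c)@V[1]).max())
p,r=cv2.minEnclosingCircle(np.ascontiguousarray(((q-c)@V[:2].T).astype(np.float32)));print("enc",c+p@V[:2],r)
# spout
W=C["top"]; m=np.zeros(W.shape[:2],bool); m[240:280,190:240]=1
m&=(W[...,2]>.014)&(W[...,2]<.09)
k,l,st,_=cv2.connectedComponentsWithStats(m.astype(np.uint8)); i=1+st[1:,4].argmax(); q=W[l==i]; print("spout",st[i])
c=q[:,:2].mean(0);u=np.linalg.svd(q[:,:2]-c)[2][0]; u*=np.sign(u[1])
for it in range(3):
    t=(q[:,:2]-c)@u; nrm=np.array([-u[1],u[0]]); s=(q[:,:2]-c)@nrm
    B=np.arange(-.045,.035,.01); X=[];Y=[]
    for b in B:
        k=(t>b)&(t<b+.01); X.append(b+.005); Y.append((s[k].max()+s[k].min())/2)
    f=np.polyfit(X,Y,1); c=c+nrm*f[1]; u=u+nrm*f[0]; u/=np.linalg.norm(u)
print(c,u,"yaw",np.arctan2(-u[0],u[1]))
t=(q[:,:2]-c)@u; s=(q[:,:2]-c)@np.array([-u[1],u[0]])
print(t.min(),t.max())
for b in np.arange(-.075,.08,.006):
    k=(t>b)&(t<b+.006)
    if k.sum(): print(round(b+.003,3),k.sum(),s[k].min().round(4),s[k].max().round(4),q[k,2].max().round(3))
E
```

```text
top handle 169 [0.4738 0.0933 0.2296] [-0.919  0.387  0.07 ] 2.7432013739198617 -0.04377918802030433 0.03650929242325107 zrange [0.22560583 0.23047412 0.23391543]
side handle 326 [0.47   0.0881 0.226 ] [-0.922  0.376  0.094] 2.753907861499189 -0.042719037504520684 0.04087423127127815 zrange [0.21647682 0.2278323  0.23189509]
seal 184 [ 0.5102 -0.0634  0.1658] [[-0.423, 0.135, 0.896], [0.845, -0.298, 0.444], [0.327, 0.945, 0.012]] -0.02974663760361176 0.022034177666292825 -0.023815617037714978 0.023871735449315205
enc [ 0.51138962 -0.06377219  0.16191324] 0.026488682255148888
spout [196 249  38  24 378]
[0.38428678 0.29004826] [-0.45112685  0.89245984] yaw 0.4680275690232506
-0.06869895900250732 0.06647025637755846
-0.066 11 -0.0057 0.0095 0.039
-0.06 17 -0.013 0.0143 0.042
-0.054 18 -0.0146 0.0156 0.042
-0.048 16 -0.014 0.0135 0.046
-0.042 16 -0.0137 0.0147 0.05
-0.036 17 -0.0154 0.0147 0.045
-0.03 18 -0.0156 0.0154 0.046
-0.024 17 -0.0148 0.0156 0.046
-0.018 15 -0.013 0.0141 0.049
-0.012 18 -0.0147 0.0153 0.048
-0.006 17 -0.0142 0.0143 0.045
0.0 14 -0.014 0.0132 0.045
0.006 17 -0.0161 0.0147 0.047
0.012 18 -0.0159 0.015 0.046
0.018 15 -0.0154 0.0148 0.047
0.024 18 -0.0149 0.0153 0.045
0.03 17 -0.0128 0.0137 0.047
0.036 16 -0.0147 0.0151 0.051
0.042 25 -0.0194 0.0184 0.048
0.048 30 -0.0254 0.0235 0.053
0.054 8 -0.0096 0.0141 0.052
0.06 16 -0.0145 0.0132 0.044
0.066 4 -0.006 0.0047 0.039
```

Spout is located well: yaw 0.468, grip near (0.381, 0.297). The filler's yaw is still uncertain at -0.33 to -0.51, so I'll look from closer.

```bash
python3 - <<'E'
from h import *
import pickle
ctrl.move_pose([0.36,0.02,0.36],[np.pi,0,1.15])
c=ctrl.read_camera("wrist"); s=ctrl.read_camera("side"); t=ctrl.read_camera("top")
pickle.dump((c,s,t),open("w1.pkl","wb"))
print(np.round(c["extrinsics"],3).tolist(),c["fx"],c["cx"],c["cy"],(c["range_z"]>0).mean(), ctrl.read_state()["qpos"],ctrl.read_state()["clock"])
cv2.imwrite("pics/w1.png",c["img"])
E
```

```text
[[0.407, 0.874, 0.265, 0.292], [0.913, -0.39, -0.118, 0.05], [0.001, 0.29, -0.957, 0.503], [0.0, 0.0, 0.0, 1.0]] 325.19226210127806 276.0823619694762 202.41896419480872 0.9920875850340136 [-2.61147268e-01 -5.79328601e-01  2.05295118e+00  2.78990248e-05
  1.66834261e+00 -1.41207543e+00] 2.6
```

View pics/w1.png

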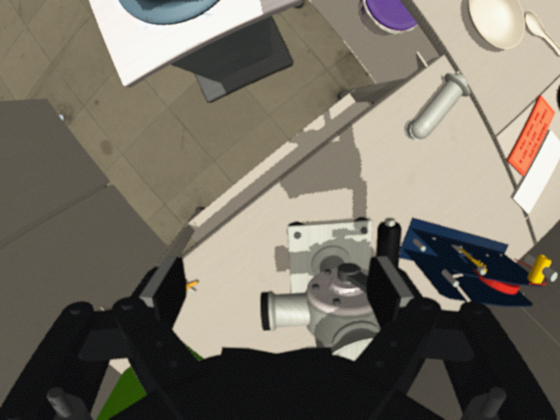

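The wrist view shows the filler almost aligned with the image axes: plate corners at (289,222) and (370,220), dark seal edge at (266,292-328), black handle at (390,222-255), so the yaw is close to -0.42. I'll refine that from the fisheye cloud.

```bash
cat >> h.py <<'E'
def fcloud(c):
    Z=c["range_z"]; v,u=np.indices(Z.shape); x=(u-c["cx"])/c["fx"]; y=(v-c["cy"])/c["fy"]; r=np.hypot(x,y)+1e-9
    k=np.tan(np.minimum(r,1.5))/r*Z
    E=np.array(c["extrinsics"]); W=np.stack([x*k,y*k,Z],-1)@E[:3,:3].T+E[:3,3]; W[Z<=0]=np.nan
    return W
E
python3 - <<'E'
from h import *
import pickle
c,s,t=pickle.load(open("w1.pkl","rb")); W=fcloud(c); v=c["img"].max(-1); mn=c["img"].min(-1)
def box(r0,r1,c0,c1):
    m=np.zeros(v.shape,bool); m[r0:r1,c0:c1]=1; return m
# plate front edge rows & left edge cols: bright vs depth
m=box(215,330,280,372)&(W[...,2]>.004)&(W[...,2]<.03)&(mn>125)
q=W[m];print("plate z",np.median(q[:,2]),m.sum())
yaw=-.42; 
for it in range(2):
    x=np.array([np.cos(yaw),np.sin(yaw)]);y=np.array([-x[1],x[0]])
    a=q[:,:2]@x;b=q[:,:2]@y
    # front edge: min a per b-bin
    B=np.linspace(b.min()+.01,b.max()-.01,15); X=[(B[i]+B[i+1])/2 for i in range(14)]; Y=[a[(b>=B[i])&(b<B[i+1])].min() for i in range(14)]
    f=np.polyfit(X,Y,1); 
    A=np.linspace(a.min()+.008,a.min()+.07,8); X2=[(A[i]+A[i+1])/2 for i in range(7)];Y2=[b[(a>=A[i])&(a<A[i+1])].min() for i in range(7)]
    g=np.polyfit(X2,Y2,1)
    print("yaw",yaw,"front slope",f,"left slope",g,"ext",a.min(),b.min(),b.max())
    print(np.round(Y,4),np.round(Y2,4))
for n,I,Wn,mm in(("wrist",v,W,box(215,262,372,402)),):
    m=mm&(v<55)&(Wn[...,2]>.18)&(Wn[...,2]<.26); q=Wn[m]; cc=q.mean(0); V=np.linalg.svd(q-cc)[2]; print("handle",m.sum(),cc,V[0],np.arctan2(V[0][1],V[0][0]),(q@V[0]).min()-cc@V[0],(q@V[0]).max()-cc@V[0]); print("z",np.percentile(q[:,2],[5,50,95]))
m=box(285,335,258,276)&(v<60)&(W[...,2]>.12)&(W[...,2]<.2); q=W[m]; print("seal",m.sum(),q.mean(0),q.min(0),q.max(0))
# side seal 
Ws=cloud(s); vs=s["img"].max(-1); m=np.zeros(vs.shape,bool); m[226:258,294:328]=1
m&=(vs<70)&(abs(Ws[...,2]-.165)<.035)&(Ws[...,1]<-.04)
q=Ws[m]; 
for yaw in(-.38,-.42,-.46):
    x=np.array([np.cos(yaw),np.sin(yaw)]);y=np.array([-x[1],x[0]]); print(yaw,"seal side",m.sum(),"x rng",np.percentile(q[:,:2]@x,[0,2,50,98,100]).round(4),"y",np.percentile(q[:,:2]@y,[2,10,50,90]).round(4),"z",np.percentile(q[:,2],[0,2,98,100]).round(4))
# outlet tube from wrist
m=box(285,335,270,312)&(W[...,2]>.13)&(W[...,2]<.2)&(v>70); q=W[m]
for yaw in(-.38,-.42,-.46):
    x=np.array([np.cos(yaw),np.sin(yaw)]);y=np.array([-x[1],x[0]]);a=q[:,:2]@x;b=q[:,:2]@y
    B=np.linspace(b.min(),b.max(),8); print("tube",yaw,[(round((B[i]+B[i+1])/2,3),a[(b>=B[i])&(b<B[i+1])].min().round(4),q[(b>=B[i])&(b<B[i+1]),2].max().round(4),a[(b>=B[i])&(b<B[i+1])][q[(b>=B[i])&(b<B[i+1]),2].argmax()].round(4)) for i in range(7)])
E
```

```text
plate z 0.020392000289606443 2978
yaw -0.42 front slope [-0.05896766  0.4430355 ] left slope [0.09478221 0.14177451] ext 0.4240427137618135 0.18386124770596107 0.3249905344888094
[0.4318 0.431  0.4307 0.4298 0.4293 0.4289 0.4278 0.4273 0.4268 0.4261
 0.4254 0.4259 0.4269 0.4247] [0.1839 0.184  0.1841 0.1859 0.186  0.1862 0.1896]
yaw -0.42 front slope [-0.05896766  0.4430355 ] left slope [0.09478221 0.14177451] ext 0.4240427137618135 0.18386124770596107 0.3249905344888094
[0.4318 0.431  0.4307 0.4298 0.4293 0.4289 0.4278 0.4273 0.4268 0.4261
 0.4254 0.4259 0.4269 0.4247] [0.1839 0.184  0.1841 0.1859 0.186  0.1862 0.1896]
handle 742 [0.44856785 0.09861713 0.22832319] [ 0.95923034 -0.26737927  0.09157232] -0.27184321478208057 -0.016966582800408636 0.022119023835654283
z [0.22145096 0.22935801 0.23183168]
seal 232 [ 0.50155648 -0.05891136  0.17700244] [ 0.4888061  -0.07019708  0.1550279 ] [ 0.52670851 -0.05084866  0.18694256]
-0.38 seal side 180 x rng [0.4739 0.4746 0.4982 0.5189 0.5204] y [0.1248 0.1262 0.1298 0.1352] z [0.1384 0.1411 0.1864 0.1869]
-0.42 seal side 180 x rng [0.4684 0.4
[... 1246 characters left out ...]
), np.float64(0.1825), np.float64(0.4906)), (np.float64(0.205), np.float64(0.4596), np.float64(0.1874), np.float64(0.4735))]
tube -0.46 [(np.float64(0.18), np.float64(0.4606), np.float64(0.1876), np.float64(0.492)), (np.float64(0.187), np.float64(0.4642), np.float64(0.1829), np.float64(0.4972)), (np.float64(0.195), np.float64(0.4629), np.float64(0.1831), np.float64(0.4854)), (np.float64(0.202), np.float64(0.4626), np.float64(0.1834), np.float64(0.4834)), (np.float64(0.21), np.float64(0.4617), np.float64(0.1828), np.float64(0.4806)), (np.float64(0.218), np.float64(0.4542), np.float64(0.1825), np.float64(0.4822)), (np.float64(0.225), np.float64(0.4509), np.float64(0.1874), np.float64(0.4649))]
```

Agreed estimate: yaw about -0.36 and filler origin about (0.549, 0.035). The hopper, handle, seal and plate are all consistent with this, and the crank is at about -0.4. Next I'll grip the handle and wind it with a force-guided circle.

```bash
cat >> h.py <<'E'
YAW=-.36; XF=np.array([np.cos(YAW),np.sin(YAW),0]); YF=np.array([-XF[1],XF[0],0]); ZF=np.array([0,0,1.]); O=.502*XF+.226*YF
def fil(x,y,z): return O+x*XF+y*YF+z*ZF
def st(): 
    s=ctrl.read_state(); return s["clock"],np.array(s["tcp_pos"]),np.array(s["force"]),s["opening"]
def inF(f): return np.round([f@XF,f@YF,f[2]],2)
E
python3 - <<'E'
from h import *
a0=-.4; R=[np.pi,0,YAW+np.pi/2]
P=lambda a:fil(-.105,-.065*np.sin(a),.16+.065*np.cos(a)-.021)
p=P(a0); 
print([ctrl.ik(P(a),R) is not None for a in np.linspace(a0,6.3,12)])
ctrl.move_pose(p+[0,0,.09],R); f0=st()[2]; 
ctrl.move_gripper(.75)
ctrl.move_l(p,rate=.1); print("down",inF(st()[2]-f0),inF(f0))
ctrl.move_gripper(0.0); ctrl.wait(.2)
c,t,f,o=st(); print(c,"grip",o,inF(f-f0),inF(t-O))
cv2.imwrite("pics/g1.png",ctrl.read_camera("side")["img"][130:280,200:360].repeat(4,0).repeat(4,1))
E
```

```text
[True, True, True, True, True, True, True, True, True, True, True, True]
down [ 0.18  0.77 -0.67] [ 0.47 -0.14  0.77]
5.275 grip 0.271234904468487 [-2.13  4.95  3.9 ] [-0.1   0.03  0.2 ]
```

View pics/g1.png

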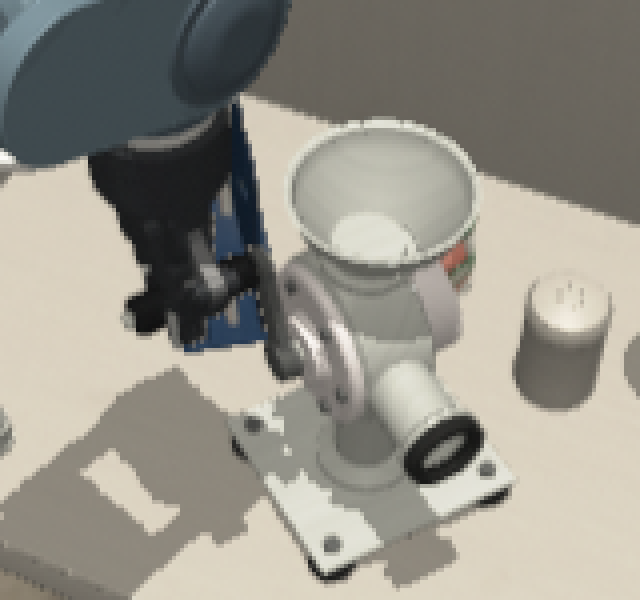

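The fingers hold the handle (opening 0.27, about 23 mm) and the forces are low. Now winding.

```bash
cat > wind.py <<'E'
from h import *
P=lambda a:fil(-.105,-.065*np.sin(a),.16+.065*np.cos(a)-.021)
a=-.4; corr=np.zeros(3); log=[]; f0=np.array(XF*.47-YF*.14+ZF*.77)
end=2*np.pi
while a<end-1e-6:
    a=min(a+.16,end)
    ctrl.move_l(P(a)+corr,rate=.06)
    c,t,f,o=st(); f=f-f0
    rh=-np.sin(a)*YF+np.cos(a)*ZF
    fr=np.clip(f@rh,-30,30); corr=corr+1.5e-4*fr*rh
    corr=corr+5e-5*np.clip(f@XF,-30,30)*XF
    log.append((a,c,inF(f),fr))
    if abs(f).max()>60: print("STOP");break
for l in log[::2]: print(round(l[0],2),round(l[1],2),l[2],round(l[3],1))
c,t,f,o=st(); print(c,o,inF(f-f0),"corr mm",inF(corr*1000),"ang est",np.round(1000*np.array([(t-O)@XF,(t-O)@YF,t[2]]),1))
cv2.imwrite("pics/g2.png",ctrl.read_camera("side")["img"][130:280,200:360].repeat(4,0).repeat(4,1))
E
python3 wind.py
```

```text
-0.24 5.65 [-2.49  3.38  6.98] 7.6
0.08 6.3 [ 4.55  0.33 -1.45] -1.5
0.4 6.95 [ 3.99 -0.19 -0.51] -0.4
0.72 7.6 [ 3.81 -2.85 -1.5 ] 0.8
1.04 8.25 [ 3.16 -3.07 -4.1 ] 0.6
1.36 8.9 [ 2.01 -1.   -5.88] -0.2
1.68 9.55 [-1.07  1.36 -5.59] -0.7
2.0 10.2 [-2.92  2.67 -5.26] -0.2
2.32 10.85 [-3.95  1.96 -5.02] 2.0
2.64 11.5 [-4.53  2.06 -1.09] -0.0
2.96 12.15 [-3.19  1.14 -0.53] 0.3
3.28 12.8 [-1.09 -0.61 -0.46] 0.4
3.6 13.45 [ 0.5  -0.06  0.24] -0.2
3.92 14.1 [ 1.05  1.08 -1.09] 1.5
4.24 14.75 [-1.1   1.37  0.91] 0.8
4.56 15.4 [-2.02  1.31  1.77] 1.0
4.88 16.05 [-0.34  0.37  2.34] 0.8
5.2 16.7 [ 1.73 -0.13  2.08] 0.9
5.52 17.35 [ 1.93 -0.22  1.41] 0.9
5.84 18.0 [ 2.52 -1.16 -0.44] -0.9
6.16 18.65 [0.95 0.74 1.85] 1.9
18.9333 0.2687193421241013 [1.86 0.83 0.06] corr mm [0.53 0.68 1.18] ang est [-104.6    0.5  205. ]
```

View pics/g2.png

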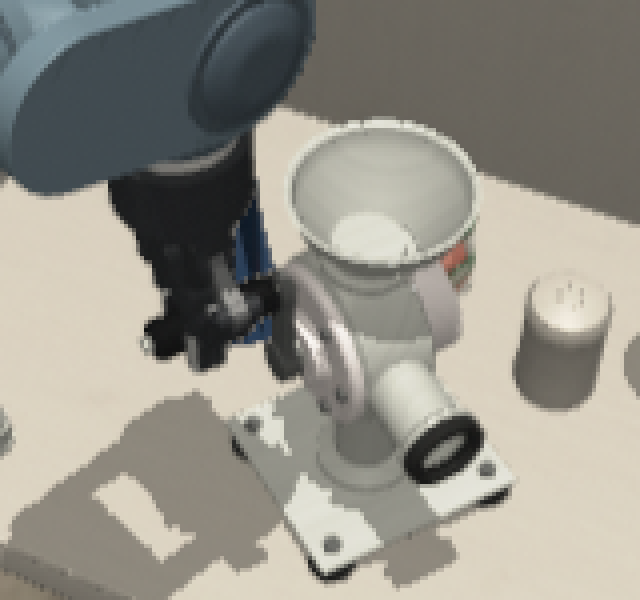

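Full turn done: forces stayed under 9 N and the picture shows the handle straight up in the fingers, near (235,300) in the crop. I'll release it and pick up the spout.

```bash
python3 - <<'E'
from h import *
import pickle
ctrl.wait(.3); ctrl.move_gripper(.75); 
p=st()[1]; ctrl.move_l(p+[0,0,.11],rate=.15)
c=np.array([.3843,.2900]); u=np.array([-.4511,.8925]); g=c-.0075*u
R=[np.pi,0,.468]
ctrl.move_pose([g[0],g[1],.17],R)
w=ctrl.read_camera("wrist"); t=ctrl.read_camera("top"); pickle.dump((w,t),open("w2.pkl","wb"))
cv2.imwrite("pics/w2.png",w["img"]); print(st())
W=fcloud(w); m=(W[...,2]>.014)&(W[...,2]<.07)&(np.hypot(W[...,0]-c[0],W[...,1]-c[1])<.09)
k,l,s,_=cv2.connectedComponentsWithStats(m.astype(np.uint8)); i=1+s[1:,4].argmax(); q=W[l==i]; print(s[i])
n=np.array([-u[1],u[0]]); a=(q[:,:2]-c)@u; b=(q[:,:2]-c)@n
for x in np.arange(-.075,.08,.006):
    k=(a>x)&(a<x+.006)
    if k.sum()>3: print(round(x+.003,3),k.sum(),b[k].min().round(4),b[k].max().round(4),q[k,2].max().round(3))
E
```

```text
(21.8583, array([0.38851922, 0.28288255, 0.17061768]), array([-0.89253551,  0.14597379,  0.25650414]), 0.750062189536683)
[ 248  107   58  140 4885]
-0.066 10 -0.0094 0.0102 0.031
-0.06 84 -0.0133 0.014 0.038
-0.054 150 -0.015 0.0149 0.04
-0.048 177 -0.0159 0.0155 0.041
-0.042 209 -0.0156 0.0153 0.042
-0.036 194 -0.0154 0.0161 0.043
-0.03 221 -0.0152 0.0161 0.043
-0.024 225 -0.0162 0.016 0.043
-0.018 230 -0.0161 0.0159 0.043
-0.012 237 -0.016 0.0158 0.044
-0.006 235 -0.0158 0.0158 0.044
0.0 244 -0.0157 0.0156 0.044
0.006 243 -0.0156 0.0155 0.044
0.012 239 -0.0155 0.0146 0.043
0.018 245 -0.0166 0.0145 0.044
0.024 244 -0.0164 0.0145 0.043
0.03 251 -0.0163 0.0144 0.043
0.036 245 -0.0162 0.0143 0.044
0.042 244 -0.0201 0.0183 0.047
0.048 391 -0.0244 0.0235 0.053
0.054 252 -0.0224 0.0249 0.046
0.06 228 -0.0144 0.0134 0.042
0.066 87 -0.0134 0.0125 0.04
```

View pics/w2.png

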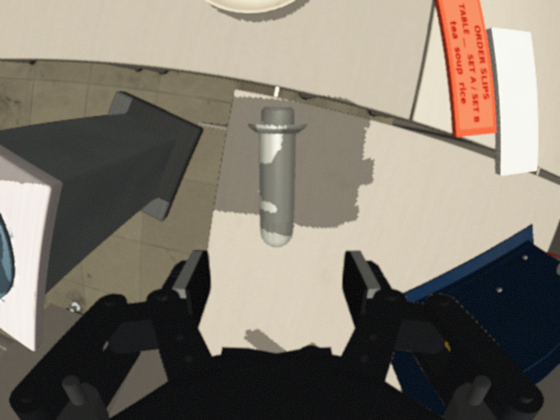

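The close view shows the spout axis at column 277, the collar at (277,125) and the mouth at (277,238). The cloud agrees with my estimate to about 1 mm, so I'll grasp and lift.

```bash
python3 - <<'E'
from h import *
c=np.array([.3843,.2900]); u=np.array([-.4511,.8925]); g=c-.0075*u
f0=st()[2]
ctrl.move_l([g[0],g[1],.05],rate=.12); ctrl.move_l([g[0],g[1],.006],rate=.05); print("down",(st()[2]-f0).round(2))
ctrl.move_gripper(0.0); ctrl.wait(.2); s=st(); print("grip",s[1],s[3],(s[2]-f0).round(2))
ctrl.move_l([g[0],g[1],.10],rate=.08); ctrl.wait(.3); s=st(); print("lift",s[1],s[3],(s[2]-f0).round(2),np.round(ctrl.read_state()["wrist_torque"],3))
ctrl.move_l([g[0],g[1],.32],rate=.2)
R=[np.pi,0,YAW]
q=fil(0,-.24,.32); ctrl.move_pose(q,R)
z=.16-.0255+.006
ctrl.move_l(fil(0,-.24,z),rate=.15); ctrl.wait(.2)
s=st(); print(s, "target",fil(0,-.24,z))
w=ctrl.read_camera("wrist"); d=ctrl.read_camera("side"); t=ctrl.read_camera("top")
import pickle; pickle.dump((w,d,t),open("w3.pkl","wb"))
a=w["img"]; cv2.imwrite("pics/w3.png",np.hstack([a,cv2.resize(d["img"][160:300,250:340],None,fx=2.6,fy=3)]))
E
```

```text
down [ 1.93  0.37 -0.2 ]
grip [0.388042   0.28350366 0.00651593] 0.34965048435043805 [0.19 0.06 5.44]
lift [0.38753808 0.28324339 0.09973831] 0.35701603246871844 [ 0.64 -0.43 -3.17] [ 0.04   0.001 -0.018]
(30.8167, array([ 0.4652812 , -0.19021985,  0.14126619]), array([ 0.27144468,  0.38193561, -1.86705718]), 0.351844742196707) target [ 0.46488837 -0.18994422  0.1405    ]
```

View pics/w3.png

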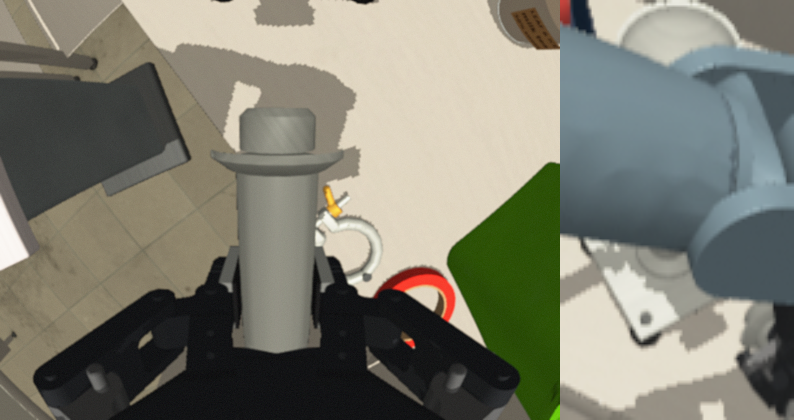

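The wrist view shows the spout straight along the image axis, with its pilot at (277,130). The filler is out of view above. I'll check the spout's level and position in the cloud and refine the outlet's x and z.

```bash
python3 - <<'E'
from h import *
import pickle
w,d,t=pickle.load(open("w3.pkl","rb")); c1,s1,t1=pickle.load(open("w1.pkl","rb"))
def rep(W,m,name,lo,hi,st_=.008):
    q=W[m]-O; a=q@XF;b=q@YF;z=q[:,2]
    for x in np.arange(lo,hi,st_):
        k=(b>x)&(b<x+st_)
        if k.sum()>4:
            top=k&(z>np.percentile(z[k],97)-.004)
            print(name,round(x+st_/2,3),k.sum(),"x",np.percentile(a[k],[1,99]).round(4),"mid",((np.percentile(a[k],1)+np.percentile(a[k],99))/2).round(4),"ztop",np.percentile(z[k],97).round(4),"xtop",a[top].mean().round(4))
W=fcloud(w); m=np.zeros(W.shape[:2],bool); m[100:350,205:350]=1; m&=(W[...,2]>.145)&(W[...,2]<.2)
rep(W,m,"spout",-.26,-.16)
W=fcloud(c1); B=(W-O)
def near(W): 
    B=W-O; return (abs(B@XF)<.04)&(B@YF>-.116)&(B@YF<-.06)&(W[...,2]>.15)&(W[...,2]<.2)
rep(W,near(W),"w1",-.116,-.06,.007)
W=cloud(t1); rep(W,near(W),"top1",-.116,-.06,.007)
W=cloud(s1); rep(W,near(W),"side1",-.116,-.06,.007)
E
```

```text
spout -0.256 946 x [-0.0147  0.0157] mid 0.0005 ztop 0.1771 xtop 0.0006
spout -0.248 1355 x [-0.0163  0.0175] mid 0.0006 ztop 0.1818 xtop 0.001
spout -0.24 1564 x [-0.0163  0.0174] mid 0.0005 ztop 0.1848 xtop 0.0006
spout -0.232 4627 x [-0.0274  0.0285] mid 0.0006 ztop 0.1985 xtop 0.0019
spout -0.224 1543 x [-0.0239  0.025 ] mid 0.0006 ztop 0.1892 xtop 0.0015
spout -0.216 1499 x [-0.0143  0.0159] mid 0.0008 ztop 0.1772 xtop 0.0008
spout -0.208 1629 x [-0.0146  0.0159] mid 0.0007 ztop 0.1772 xtop 0.0008
spout -0.2 1744 x [-0.0146  0.0159] mid 0.0006 ztop 0.1772 xtop 0.0006
spout -0.192 1595 x [-0.0146  0.0164] mid 0.0009 ztop 0.1807 xtop 0.0008
spout -0.184 2750 x [-0.0214  0.023 ] mid 0.0008 ztop 0.1863 xtop 0.0009
spout -0.176 1741 x [-0.013   0.0147] mid 0.0008 ztop 0.1755 xtop 0.0009
spout -0.168 1046 x [-0.0125  0.0144] mid 0.0009 ztop 0.1752 xtop 0.0008
w1 -0.112 28 x [-0.023   0.0119] mid -0.0056 ztop 0.1853 xtop 0.0031
w1 -0.106 223 x [-0.0244  0.0199] mid -0.0023 ztop 0.1861 xtop -0.0013
w1 -0.098 221 x [-0.0258  0.0186] mid -0.0036 ztop 0.1867 xtop -0.001
w1 -0.091 208 x [-0
[... 693 characters left out ...]
07 32 x [-0.0198  0.0202] mid 0.0002 ztop 0.1852 xtop 0.0002
top1 -0.063 31 x [-0.0202  0.0203] mid 0.0 ztop 0.185 xtop 0.0
side1 -0.112 44 x [-0.0248  0.0225] mid -0.0011 ztop 0.1844 xtop -0.0033
side1 -0.106 83 x [-0.0256  0.0231] mid -0.0012 ztop 0.1864 xtop -0.0017
side1 -0.098 68 x [-0.0261  0.0207] mid -0.0027 ztop 0.187 xtop 0.0006
side1 -0.091 30 x [-0.0209  0.0164] mid -0.0023 ztop 0.1838 xtop -0.0029
side1 -0.084 51 x [-0.0223  0.0162] mid -0.0031 ztop 0.183 xtop -0.002
side1 -0.077 43 x [-0.0218  0.0168] mid -0.0025 ztop 0.1817 xtop -0.0018
side1 -0.07 52 x [-0.0219  0.0159] mid -0.003 ztop 0.182 xtop -0.0016
side1 -0.063 48 x [-0.0223  0.0147] mid -0.0038 ztop 0.1831 xtop -0.0014
```

The outlet axis is at x ≈ -0.5 mm. The spout is level, about 1.2 mm too far +x and 1 mm high. I'll correct that and insert with force guarding.

```bash
cat > push.py <<'E'
from h import *
import sys
x0,z0=-.0012,.1405-.001
def go(y,dx,dz,rate): ctrl.move_l(fil(x0+dx,y,z0+dz),[np.pi,0,YAW],rate=rate)
go(-.24,0,0,.03); go(-.195,0,0,.05); ctrl.wait(.4)
f0=np.mean([(ctrl.wait(.05),st()[2])[1] for _ in range(6)],0); np.save("f0.npy",f0)
y=-.195; dx=dz=0; 
while y<-.155:
    y+=.003 if y<-.177 else .0007
    go(y,dx,dz,.03); ctrl.wait(.05)
    c,t,f,o=st(); g=inF(f-f0); p=t-O
    if y>-.19: print(round(c,2),round(y*1e3,1),np.round(1e3*np.array([p@XF,p@YF,p[2]]),1),g,round(o,3))
    dx+=np.clip(g[0],-5,5)*5e-5*(abs(g[0])>1.5); dz+=np.clip(g[2],-5,5)*5e-5*(abs(g[2])>1.5)
    if g[1]<-10.5 or abs(g).max()>20: break
np.save("last.npy",[y,dx,dz])
ctrl.wait(.5); print(inF(st()[2]-f0),st()[0],ctrl.read_state()["wrist_torque"].round(2))
E
python3 push.py
```

```text
33.57 -189.0 [  -1.2 -188.9  139.5] [-0.26  0.27  0.34] 0.355
33.87 -186.0 [  -1.2 -185.9  139.5] [ 0.29 -0.13 -0.48] 0.354
34.17 -183.0 [  -1.2 -182.9  139.5] [0.03 0.1  0.21] 0.355
34.47 -180.0 [  -1.2 -179.9  139.5] [-0.17  0.07 -0.32] 0.35
34.77 -177.0 [  -1.2 -176.9  139.5] [-0.13  0.38  0.18] 0.359
35.07 -176.3 [  -1.2 -176.3  139.5] [ 0.63 -0.23  0.78] 0.357
35.37 -175.6 [  -1.2 -175.6  139.5] [-0.02  0.55  0.55] 0.358
35.67 -174.9 [  -1.2 -174.9  139.5] [-0.81 -0.34  0.28] 0.358
35.97 -174.2 [  -1.2 -174.2  139.5] [0.12 0.24 0.41] 0.355
36.27 -173.5 [  -1.2 -173.5  139.5] [ 0.69 -0.14  0.43] 0.357
36.57 -172.8 [  -1.2 -172.8  139.5] [ 0.17  0.18 -0.88] 0.362
36.87 -172.1 [  -1.2 -172.1  139.5] [-0.59  0.38  0.38] 0.36
37.17 -171.4 [  -1.2 -171.4  139.5] [0.3  1.03 0.1 ] 0.356
37.47 -170.7 [  -1.2 -170.7  139.5] [ 0.48 -0.06 -0.34] 0.359
37.77 -170.0 [  -1.2 -170.   139.5] [-0.04  0.26 -0.53] 0.351
38.07 -169.3 [  -1.2 -169.3  139.5] [-1.14  0.41 -0.22] 0.354
38.37 -168.6 [  -1.2 -168.6  139.5] [ 0.7  -0.46  0.28] 0.358
38.67 -167.9 [  -1.2 -168.1  139.5] [ 0.8  -2.47 -0.15] 0.356
38.97 -167.2 [  -1.1 -167.4  139.5] [-0.14 -2.93  0.41] 0.355
39.27 -166.5 [  -1.1 -166.7  139.5] [-0.46 -4.72  0.03] 0.357
39.57 -165.8 [  -1.1 -166.2  139.5] [ 0.16 -5.73  0.59] 0.351
39.87 -165.1 [  -1.1 -165.8  139.6] [ 0.78 -7.64 -0.17] 0.363
40.17 -164.4 [  -1.1 -165.3  139.6] [-0.18 -8.16 -0.88] 0.358
40.47 -163.7 [  -1.1 -164.9  139.6] [-0.69 -9.03 -0.08] 0.358
40.77 -163.0 [  -1.1 -164.4  139.6] [ 0.54 -9.92 -0.2 ] 0.355
41.07 -162.3 [  -1.  -164.   139.6] [ -0.97 -11.29  -0.04] 0.356
[ -0.21 -11.42  -0.53] 41.5667 [-1.6   0.67  0.2 ]
```

Contact began at a TCP y of about -168.5 mm. The 4.6 mm travel since then matches 11.4 N at 2.5 N/mm, with almost no lateral force. I'll do one visual check before handing in.

```bash
python3 - <<'E'
from h import *
f0=np.load("f0.npy"); F=[]
for _ in range(15): ctrl.wait(.05); F.append(inF(st()[2]-f0))
print(np.mean(F,0),np.std(F,0),st()[3])
w=ctrl.read_camera("wrist"); d=ctrl.read_camera("top")
W=fcloud(w); m=np.zeros(W.shape[:2],bool); m[0:350,205:350]=1; m&=(W[...,2]>.145)&(W[...,2]<.2)
q=W[m]-O;a=q@XF;b=q@YF;z=q[:,2]
for x in np.arange(-.18,-.07,.008):
    k=(b>x)&(b<x+.008)
    if k.sum()>20: print(round(x+.004,3),np.percentile(a[k],[1,99]).round(4),np.percentile(z[k],97).round(4))
cv2.imwrite("pics/end.png",np.hstack([w["img"][:,150:410],cv2.resize(d["img"][160:265,235:340],(420,420),interpolation=cv2.INTER_CUBIC)]))
E
```

```text
[ 6.00000000e-03 -1.12513333e+01 -3.30666667e-01] [0.42700195 0.46983496 0.42554227] 0.3558450913009566
-0.176 [-0.0176  0.0159] 0.1782
-0.168 [-0.0178  0.016 ] 0.1826
-0.16 [-0.0292  0.0275] 0.1825
-0.152 [-0.0251  0.0239] 0.1975
-0.144 [-0.0158  0.0142] 0.1755
-0.136 [-0.016   0.0144] 0.1756
-0.128 [-0.0163  0.0144] 0.1755
-0.12 [-0.0161  0.0143] 0.1755
-0.112 [-0.0215  0.0194] 0.184
-0.104 [-0.0225  0.0233] 0.1861
-0.096 [-0.0221  0.023 ] 0.187
-0.088 [-0.0186  0.0207] 0.1826
-0.08 [-0.0186  0.0206] 0.1826
-0.072 [-0.0186  0.0206] 0.1826
```

View pics/end.png

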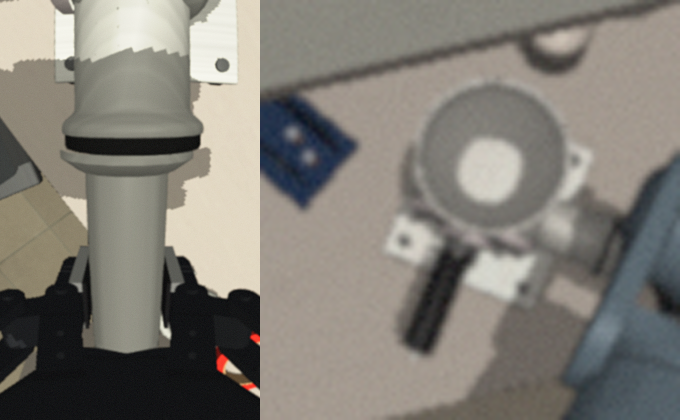

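```bash
python3 - <<'E'
from h import *
ctrl.close_job(); s=st(); print(s[0],inF(s[2]-np.load("f0.npy")),s[3])
E
```

```text
the job is handed in; nothing more can be done
the job is handed in; nothing more can be done
```

The job is handed in, with the arm still holding the spout and pushing it against the sealing ring. It reported no verdict, so what follows rests on my own checks.

- **Crank:** I wound it clockwise over the top and once right round, with at most about 8 N at the handle. I left it straight up, with the handle about 0.5 mm sideways of the shaft at release, and the last top view still shows it there. I did not read its angle again after placing the spout.
- **Spout:** I picked it up by its straight tube. Its weight showed as about 3 N when lifted, and it stayed level in the fingers.
- **Push:** It averaged 11.3 N, with about 0.5 N of variation and almost no sideways force. The 4.6 mm of travel after first contact agrees with the ring's stiffness, and the force was never near 35 N.
- **Fit:** The wrist view shows the pilot in the outlet and the collar square on the ring. The spout sits about 2 mm to the side of the outlet's axis (5 mm allowed) and about 0.5 mm off in height. I did not correct the 2 mm.
- **Clamp, jar and shaker:** Nothing I did was meant to touch them, but I did not measure their positions again at the end.

The last clock reading, shortly before handing in, was about 42 s of the 72 s allowed.

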